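Clip in a pen barrel and hold the split block shut over it

TASK

Take the hard rubber barrel from its wooden rest and push it down past the sprung hinged jaw until it sits fully down in the fork clip and in the groove of the fixed lower block half, with its ends sticking out beyond both clip and block. Then fit the loose top half onto the two dowels of the lower half, press it fully shut against its spring pins, and finish with the gripper still holding it pressed shut; do not let go. Leave the sharpening stone, file and calipers where they lie.

Things in the scene. Friction and masses are not known exactly. Their poses are not given: they have to be found in the camera images.
- fixture: Fixture fixed to the counter: steel base plate 80 x 160 x 10 mm (x, y, z) carrying the fork clip (-y end) and the lower half of the split block (+y end). Origin on the counter, 12 mm in -y from the plate's centre; z up. The barrel lies along its y, axis at x = 0, z = 36 mm. Between clip and block (y = -32 to 33 mm) there is only the 10 mm base plate: room for the fingers.
- seat (a point): Where the barrel's centre lies when seated: fixture (0, 12, 36) mm; axes as the fixture's (barrel along y).
- clip (a point): Barrel axis in the middle of the aluminium fork clip, fixture (0, -45, 36) mm. The clip is 42 mm wide (x) and reaches from fixture y = -57.5 to -32.5 mm; its slot is 18 mm wide with its floor at z = 28 mm; prongs up to z = 45 mm on the -x side, 39 mm on the +x side.
- block (a point): Middle between the dowels on the lower half's flat upper face, fixture (0, 58, 36) mm; the top half's origin lies here when shut. Lower half: 66 x 50 mm (x, y), groove along y 20 mm wide, 8 deep. Dowels: steel, 8 mm diameter, 20 mm high, top 8 mm tapering to 3 mm, at (21, 13) and (-21, -13) mm from this point; 6 mm brass spring pins at (21, -13) and (-21, 13) mm. Axes as the fixture's.
- jaw (a joint): Angle (rad) of the clip's brass sprung jaw, hinged along y low in the clip, standing on its +x side. 0 = closed: its 8 mm roller nose reaches over the slot from +x, roller centre at fixture (8, -45, 46) mm. The barrel pushed down swings it outward to about 0.15 rad with some 5 N, and it springs back over the barrel. Limit 0.5.
- lifter (a joint): Travel of the pair of spring pins, m: 0 = up 6 mm (they push with 5 N), 0.006 = pushed flush (9 N). They lift the unpressed top half 6 mm; shutting it takes about 7 N of push on top of its own weight.
- top_half: Loose aluminium top half, 0.25 kg, 66 x 50 x 22 mm (x, y, z), flat on the counter; origin at the centre of its underside, z up. On it a grip rib 14 mm thick (x), 46 mm long (y), from z = 22 to 50 mm. Groove along y underneath, 20 mm wide, 10 high. Two 10 mm through holes at (21, 13) and (-21, -13) mm take the dowels. Fits in the fixture's orientation or turned half round.
- barrel: Red mottled hard rubber pen barrel, a plain round rod 16 mm diameter and 165 mm long, about 50 g; origin at its centre, its own x along its axis; either end may lead. It starts in the two notches of the wooden rest with its axis 40 mm above the counter.
- rest: Fixed wooden pen rest, base 130 x 52 x 12 mm, origin at the centre of its underside; two V-notched supports 10 mm thick at x = -50 and 50 mm, up to 42 mm high, carry the barrel along x. Between them the barrel is free over the base.
- stone: Grey sharpening stone 50 x 150 x 25 mm lying along its y, origin at the centre of its underside; not to be moved.
- file: Flat steel file, 20 mm wide, 195 mm long with its tang, 5 mm thick, lying along its y; not to be moved.
- calipers: Steel dial calipers 200 mm long lying along their y, 12 mm high at most; not to be moved.
There are look-alikes about, which are no part of the job. Of the things like the barrel, leave any that is green or white; of the rest the larger one is meant.

How it is judged:
By the outcome, as a careful person would: the job done as asked, in the order asked, and still so for the second after the job is handed in, while the arm keeps its last pose, push and grip.
It also fails if it takes over 48 s, if anything falls off the work surface, if the arm or the gripper's body presses on something with over 40 N, if the wrist force passes 120 N, or if a joint passes its speed limit or range.

ROBOT

A 7-joint arm with a two-finger parallel gripper is mounted at the origin on the work surface. World frame = base frame: x ahead of the robot, y to its left, z up, the work surface at z = 0. Lengths are in mm, angles in rad, forces in N, time in s.
With the tool pointing down it reaches from about 375 to 925 mm from the base axis. Payload 3.1 kg.
Tool frame: the origin (TCP) lies midway between the tips of the shut fingers; the grasp point (between the pads) lies 19 mm behind it; x points along the fingers, z is the direction in which the jaws open and shut, and the axes are right-handed (so a half turn about x gives the same grasp; the last joint's range is limited). The gripper opens to 85 mm and grips with 20 to 120 N. Pads are 22 mm wide; open, the fingers measure 114 mm over their backs; the gripper's body (76 mm by 85 mm) begins 54 mm behind the grasp point. The pads swing forward as they close: fully open they stand 13 mm farther back than shut.
Start: joints at [-1.246, 0.383, 0.044, 1.598, -0.018, 1.161, -0.05], TCP at [266.684, 592.775, 231.269] pointing down, gripper open.
Joint ranges: [-2.61, 2.61], [-0.41, 2.15], [-1.48, 1.57], [0, 2.5], [-1.57, 4.71], [0.05, 1.97], [-2.85, 2.85]. Speed limits (rad/s): [2.79, 2.79, 3.14, 3.14, 3.14, 3.14, 3.14].

INTERFACE

Orientations are given as a unit quaternion [w, x, y, z].
In Python, from bench import env, vision gives the robot as it stands. The module is installed in compiled form; this text tells all that it offers.
- The arm moves only by the tool jog_arm, never from a script. Its argument "rows" is a list of rows, each a list of 7 numbers: the shift along the tool's x, y, z in mm, then the turn, a rotation vector about the tool's x, y, z in degrees, then the closure, from 0 (fully open) to 1 (shut). A call has 1 to 12 rows; each row is the pose to reach, as a shift and turn from the pose commanded when the call began, along the tool's axes at that moment; what a row does not reach only later rows make up. A row lasts 1/12 s, in which the tool goes at most 41.7 mm and 7.16 degrees, less where a joint would pass 70% of its speed; a pose out of reach is approached as far as the arm can. A call with a gripper value outside its range is refused whole. The fingers move at their own pace and stop on an object; the grip force is fixed at half the most. Time passes only in rows, so rows that repeat a pose let the fingers close. It gives the time, the measured TCP pose, the force and the opening at its end, in the units of the state.
- env.read_state(): the state, without advancing time (a new reading comes with each control period).
- vision.read_camera(name): name is "side" or "top"; returns a dict with "img" (400x640x3 uint8, red, green, blue), "depth" (400x640 float32, mm along the optical axis (not along the pixel's ray), 0 where there is no reading), "fx", "fy", "cx", "cy" (pixels), "D" ([k1, k2, p1, p2, k3] as OpenCV has them; the pictures are not rectified), "cam_to_world" (4x4, takes a point from camera to world coordinates). Camera axes: x right, y up, looking along -z (the intrinsics and any distortion apply to the point x, -y, -z); pixel columns grow to the right and rows downward; lengths in mm; the calibration is good to about 2 mm. A picture is of the moment at which its call begins.
- env.close_job(): hands the job in, once; it reports no verdict.
The state is a dict: "time": time; "qpos": joint angles; "joint_velocities": joint speeds; "joint_efforts": joint torques, N m; "eef_pos": TCP position; "orientation": TCP orientation; "ft_force": force on the tool from outside, world axes, zero at the start; "wrist_torque": the same for the moment, N m; "grip_width": finger opening in mm.
Only numpy, scipy, OpenCV 4.12 (cv2) and the standard library are available. Lean on these libraries where they do the work, as an engineer would, in place of code of your own. Each camera call takes 0.05 s, during which the arm holds its last target. There are 200 camera calls.

## Working session

There is one attempt and no reset: what is moved stays moved. The work goes in short steps, Python scripts to look and compute and a tool call to move; the robot and the scene stay as the last step left them, time stands still between calls to the robot, and variables do not carry over. Pictures are saved under pics/ and viewed, about 8 in all and at most 12, crops included, and the job is handed in when it is done.

Besides the shell and the picture viewer there is one more tool, called after ">>>" as name([rows], argument=value, ...), one row to a line, values as JSON. jog_arm: Moves the arm, as the interface text tells. Its arguments: {"type":"object","properties":{"rows":{"type":"array"}},"required":["rows"]}

```bash
mkdir -p pics; cat > h.py <<'E'
import numpy as np, cv2
from bench import env, vision
def K(c): return np.array([[c['fx'],0,c['cx']],[0,c['fy'],c['cy']],[0,0,1.]])
def rays(c,uv):
    p=cv2.undistortPoints(np.array(uv,float).reshape(-1,1,2),K(c),np.array(c['D'],float)).reshape(-1,2)
    d=np.c_[p[:,0],-p[:,1],-np.ones(len(p))]
    T=np.array(c['cam_to_world']); return T[:3,3],d@T[:3,:3].T
def onplane(c,uv,z):
    o,d=rays(c,uv); return o+d*((z-o[2])/d[:,2])[:,None]
def bydepth(c,uv):
    uv=np.array(uv).reshape(-1,2); o,d=rays(c,uv); return o+d*c['depth'][uv[:,1].astype(int),uv[:,0].astype(int)][:,None]
def proj(c,P):
    T=np.array(c['cam_to_world']); q=(np.array(P,float).reshape(-1,3)-T[:3,3])@T[:3,:3]
    q=q*[1,-1,-1]; return cv2.projectPoints(q,np.zeros(3),np.zeros(3),K(c),np.array(c['D'],float))[0].reshape(-1,2)
def save(n,im,s=1): cv2.imwrite('pics/'+n,cv2.resize(im[...,::-1],None,fx=s,fy=s,interpolation=cv2.INTER_CUBIC))
E
python3 - <<'E'
from h import *
s=env.read_state(); print({k:np.round(v,3).tolist() for k,v in s.items()})
for n in('top','side'):
    c=vision.read_camera(n); np.save('c_'+n,c,allow_pickle=True); save(n+'0.png',c['img'],1.25)
    print(n,c['fx'],c['cx'],c['cy'],c['D'],np.round(c['cam_to_world'],3).tolist(),(c['depth']>0).mean())
E
```

```text
{'time': 0.0, 'qpos': [-1.246, 0.384, 0.044, 1.6, -0.018, 1.161, -0.05], 'joint_velocities': [0.001, 0.001, -0.001, 0.001, -0.001, -0.0, -0.0], 'joint_efforts': [-0.0, -43.346, 1.024, -24.951, 0.011, 0.011, 0.0], 'eef_pos': [266.286, 591.924, 229.882], 'orientation': [0.593, -0.385, 0.595, 0.383], 'ft_force': [-1.109, 0.396, 0.2], 'wrist_torque': [-0.041, 0.026, 0.02], 'grip_width': 85.194}
top 453.3685088315431 323.6547015959651 196.02976237084772 [-0.03199506  0.          0.          0.          0.        ] [[-0.026, 0.979, -0.204, 280.319], [-1.0, -0.026, 0.002, -56.32], [-0.003, 0.204, 0.979, 1266.203], [0.0, 0.0, 0.0, 1.0]] 0.99587890625
side 474.0159832910036 317.1589286382166 197.41747621129957 [-0.11641185  0.          0.          0.          0.        ] [[0.75, -0.381, 0.541, 1330.688], [0.662, 0.442, -0.606, -959.952], [-0.008, 0.812, 0.584, 899.401], [0.0, 0.0, 0.0, 1.0]] 0.99084765625
```

View pics/top0.png

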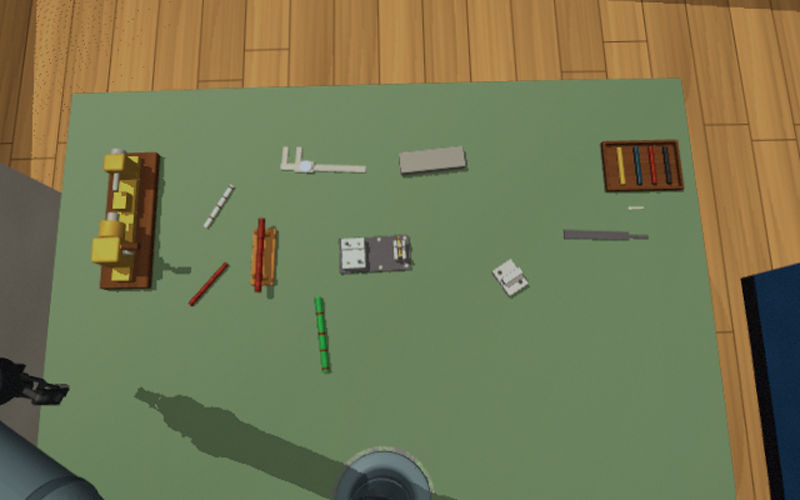

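View pics/side0.png

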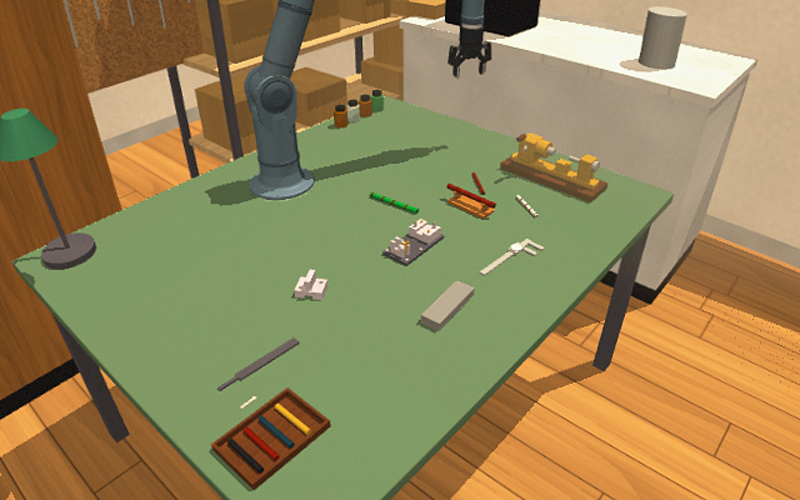

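Top view (800 px picture): barrel candidates are the red rod on the rest (260,255), a thin red rod on the counter (209,284), green (322,335), white (219,206), and the small rods in the tray (654,165). I choose the red one on the rest, the largest that is not green or white. The fixture is at (375,254) with its block on the left (+y) and its clip on the right. The top half is at (510,277).

```bash
python3 - <<'E'
from h import *
t=np.load('c_top.npy',allow_pickle=True).item(); s=np.load('c_side.npy',allow_pickle=True).item()
a=cv2.resize(t['img'][165:250,145:345],None,fx=4,fy=4,interpolation=cv2.INTER_CUBIC)
b=cv2.resize(t['img'][200:245,380:440],None,fx=4,fy=4,interpolation=cv2.INTER_CUBIC)
d=cv2.resize(s['img'][140:250,230:400],None,fx=2.4*4/4,fy=2.4,interpolation=cv2.INTER_CUBIC)
im=np.zeros((a.shape[0]+max(b.shape[0],d.shape[0]),800,3),np.uint8)
im[:a.shape[0]]=a; im[a.shape[0]:a.shape[0]+b.shape[0],:b.shape[1]]=b; im[a.shape[0]:a.shape[0]+d.shape[0],250:250+d.shape[1]]=d
save('crop1.png',im)
# red masks
for n,c in(('top',t),('side',s)):
    h=cv2.cvtColor(c['img'],cv2.COLOR_RGB2HSV); m=(((h[...,0]<5)|(h[...,0]>174))&(h[...,1]>170)&(h[...,2]>60)).astype(np.uint8)
    k,l,st,ce=cv2.connectedComponentsWithStats(m)
    for i in range(1,k):
        if st[i,4]>40:
            pts=np.argwhere(l==i)[:,::-1]; r=cv2.minAreaRect(pts.astype(np.float32))
            print(n,st[i],np.round(r[0],1),np.round(r[1],1),round(r[2],1), np.round(np.median(bydepth(c,pts),0)))
# heights over the table via depth
for n,c in(('top',t),('side',s)):
    v,u=np.mgrid[0:400,0:640]; P=bydepth(c,np.c_[u.ravel(),v.ravel()]).reshape(400,640,3)
    np.save('P_'+n,P)
    print(n,'table z',np.median(P[230:260,330:400,2]) if n=='top' else np.median(P[250:300,170:230,2]))
P=np.load('P_top.npy')
print(np.round(P[190:220:2,268:332:4,2]).astype(int))
print(np.round(P[204:240:2,392:424:2,2]).astype(int))
E
```

```text
top [519 118   6  29  83] [521.3 132. ] [28.4  3.5] 83.7 [ 716. -641.   15.]
top [204 175   8  58 205] [207.5 203.5] [ 4.2 57.3] 3.4 [516. 260.  47.]
top [152 211  30  34  98] [166.3 226.9] [ 2.8 43.3] 41.5 [466. 384.  12.]
side [370 152  25  14  57] [382.4 158.7] [26.4  3.5] 24.0 [549. 253.  42.]
side [195 342  28  26 121] [208.3 354.6] [35.4  5. ] 42.0 [ 721. -649.   13.]
top table z 0.4172591143116051
side table z -0.9357552439058736
[[ 6  3 -5 -3 -1  1  8 12 12 11  9  9 12  9 13 -1]
 [-1 12 32 35 35 36  9 11  4  9 14 10 13  8 13  1]
 [ 0 14 58 39 34 34 11  8 12  8 10 10 43 11 12  1]
 [-1  8 45 39 32 33 15 11  9 13  6 14 44 53  7  0]
 [ 6 11 36 35 36 37 10  9  6 13 11  8 26 15 13 -2]
 [-1  9 23 29 27 31  9 13  8  9  7 14 29 14 12  2]
 [-1 12 29 26 25 26  7 10 13 10  9  6 26 15  7 -1]
 [-2  9 27 29 28 25 12  7 12 10 10 13 43 17 11  0]
 [-3 13 26 32 33 37  8 11 13  8  7  5 46 10 45 -4]
 [ 1  6 34 31 36 37 10 10 13 12 10  9 28 12 24  0]
 [ 5 10 33 37 36 34 11 12 10  6  9  7 12  5 12  5]
 [-2 10 35 36 39 33 10 12 13 14 12  6 13 11 14 12]
 [-1 14 30 34 40 33 17 10 14 17 11 11 10 12  8 
[... 325 characters left out ...]
 1 24 20 23 22 25 -1  1  1  1  4  1]
 [ 3 -1  4 20 20 25 22 24 23 20 23  1  0  2 -1  0]
 [-5  3 21 26 25 25 22 23 24 19 51 52 46  3  3  2]
 [-1 21 17 -2  7 21 24 20 24 49 49 50 51 -4 -1  2]
 [-2  8 18 21 21 23 22 54 48 48 49 26 19  2 -2  4]
 [-2  1  8 22 18 19 49 48 52 47 22 27 23 27  1  2]
 [ 2 -1  2 17 30 42 51 51 24 18 26 23  6 19 22  1]
 [-2  2  1  1 15 29 45 22 24 21 23 25 -1 22 26 -1]
 [-2 -3  0  5  0 27 21 21 22 22 25 26 22 19  0  3]
 [-1  1  2  1  3  8 22 25 26 20 22 23  4 -2  1  2]
 [ 2 -6 -3  1  1 -2 15 23 28 23 27 -3  3 -3  2  4]
 [ 7  3  3  2  2  1  0 21 18  4  2 -4  0 -4  1  3]
 [ 2  4  3  1  1  4 -1  9  0  2  4  1  0  3  6  0]
 [ 0 -2  0  3 -3  1 -2 -4  3 -3 -1  4  3 -1  3  1]]
```

View pics/crop1.png

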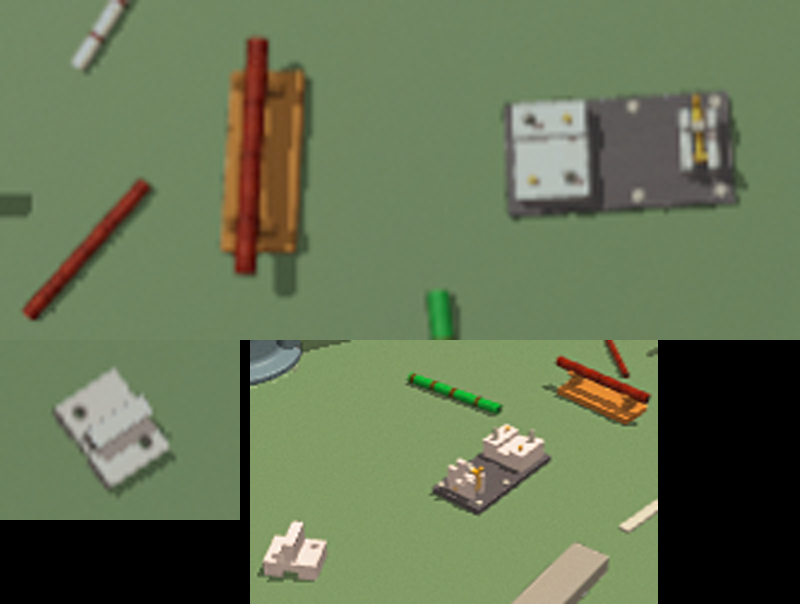

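The crop confirms the plain red rod in the two notches of the rest, at full-frame px (207,203). Bottom row: top half with its two holes; clip with its brass jaw on the +x side. Now I measure each pose.

```bash
cat > meas.py <<'E'
from h import *
t=np.load('c_top.npy',allow_pickle=True).item(); s=np.load('c_side.npy',allow_pickle=True).item()
def tri(u,v):
    o1,d1=rays(t,[u]); o2,d2=rays(s,[v]); d1=d1[0]/np.linalg.norm(d1[0]); d2=d2[0]/np.linalg.norm(d2[0])
    k=np.linalg.lstsq(np.c_[d1,-d2],o2-o1,rcond=None)[0]; a=o1+k[0]*d1; b=o2+k[1]*d2; return (a+b)/2,np.linalg.norm(a-b)
def comps(c,roi,f,mn=3):
    y0,y1,x0,x1=roi; I=cv2.resize(c['img'][y0:y1,x0:x1],None,fx=4,fy=4,interpolation=cv2.INTER_CUBIC)
    m=f(cv2.cvtColor(I,cv2.COLOR_RGB2HSV).astype(int)).astype(np.uint8); k,l,st,ce=cv2.connectedComponentsWithStats(m)
    sh=lambda p:(np.array(p)+.5)/4-.5+[x0,y0]
    return [(st[i,4]/16,sh(ce[i]),sh(np.argwhere(l==i)[:,::-1])) for i in range(1,k) if st[i,4]/16>=mn]
E
python3 - <<'E'
from meas import *
red=lambda h:((h[...,0]<5)|(h[...,0]>174))&(h[...,1]>150)&(h[...,2]>50)
def ends(p):
    r=cv2.minAreaRect(p.astype(np.float32)); b=cv2.boxPoints(r); L=sorted([((b[i]+b[(i+1)%4])/2,np.linalg.norm(b[i]-b[(i+1)%4])) for i in range(4)],key=lambda q:q[1])[:2]
    return sorted([L[0][0],L[1][0]],key=lambda q:q[1]),r
for n,c,roi in(('top',t,(165,245,195,222)),('side',s,(143,175,350,402))):
    p=max(comps(c,roi,red),key=lambda q:q[0]); e,r=ends(p[2]); print(n,np.round(e,2).tolist(),np.round(r[1],1),np.round(onplane(c,e,40),1).tolist())
    globals()['e'+n]=e
for i,j in((0,0),(0,1),(1,0),(1,1)):
    print(i,j,[np.round(q,1) for q in tri(etop[i],eside[j])])
P=np.load('P_top.npy'); print('rod depth z',np.median(P[185:225,206:209,2]))
br=lambda h:(abs(h[...,0]-24)<6)&(h[...,1]>140)&(h[...,2]>90)
for n,c,roi in(('top',t,(180,225,268,335)),('side',s,(170,220,300,360))):
    for q in comps(c,roi,br,1): print(n,'brass',round(q[0],1),np.round(q[1],2),np.round(onplane(c,[q[1]],42),1).tolist())
pl=lambda h:(h[...,1]<60)&(h[...,2]<130)
for q in comps(t,(180,225,265,335),pl,60):
    w=onplane(t,q[2],10)[:,:2].astype(np.float32); print('plate',np.array(cv2.minAreaRect(w)[0]).round(1),np.round(cv2.minAreaRect(w)[1],1),cv2.minAreaRect(w)[2])
dk=lambda h:(h[...,2]<110)&(h[...,1]<90)
for n,c,roi,z in(('top',t,(203,240,388,430),22),('top',t,(186,217,272,294),56)):
    for q in comps(c,roi,dk,1): print(z,'dark',round(q[0],1),np.round(q[1],2),np.round(onplane(c,[q[1]],z),1).tolist())
# top half by depth
roi=P[200:245,380:440].reshape(-1,3); I=cv2.cvtColor(t['img'][200:245,380:440],cv2.COLOR_RGB2HSV).reshape(-1,3)
rb=roi[(roi[:,2]>40)]; r=cv2.minAreaRect(rb[:,:2].astype(np.float32)); print('rib',rb.mean(0).round(1),r,len(rb))
al=roi[roi[:,2]>13]; r=cv2.minAreaRect(al[:,:2].astype(np.float32)); print('all',al.mean(0).round(1),r,len(al))
from scipy.spatial.transform import Rotation as R
st=env.read_state();q=st['orientation']; print(R.from_quat(np.roll(q,-1)).as_matrix().round(3).tolist())
E
```

```text
top [[209.39999389648438, 174.8000030517578], [205.83999633789062, 232.33999633789062]] [ 4.7 57.7] [[605.7, 258.9, 40.0], [444.0, 264.6, 40.0]]
side [[369.29998779296875, 153.0399932861328], [387.67999267578125, 160.9199981689453]] [20.   3.7] [[495.1, 257.6, 40.0], [575.7, 255.8, 40.0]]
0 0 [array([563.7, 215.9,  99.2]), np.float64(71.9)]
0 1 [array([593.3, 246.7,  55.4]), np.float64(22.1)]
1 0 [array([459.3, 283.8,  10.1]), np.float64(30.9)]
1 1 [array([488.1, 315.8, -34.5]), np.float64(89.9)]
rod depth z 47.63910922984428
top brass 9.5 [318.75 191.64] [[548.8, -45.9, 42.0]]
top brass 12.8 [319.44 201.78] [[520.2, -47.1, 42.0]]
side brass 1.2 [341.88 184.15] [[547.6, 36.8, 42.0]]
side brass 6.4 [324.07 194.  ] [[540.0, -42.3, 42.0]]
plate [525.4  10.4] [ 84.3 162.5] 2.152299642562866
22 dark 11.4 [395.18 220.84] [[464.7, -255.6, 22.0]]
22 dark 5.2 [399.43 217.67] [[473.2, -267.9, 22.0]]
22 dark 4.1 [419.16 221.  ] [[462.4, -322.1, 22.0]]
22 dark 5.4 [402.   225.16] [[452.1, -273.8, 22.0]]
22 dark 7.1 [415.83 224.84] [[451.9, -312.2, 22.0]]
22 dark 2.7 [399.65 226.67] [[448.0, -267.0, 22.0]]
22 dark 58.0 [413.04 232.97] [[429.5, -303.0, 22.0]]
56 dark 126.1 [284.62 207.29] [[504.8, 47.6, 56.0]]
56 dark 3.4 [277.22 194.74] [[540.2, 67.6, 56.0]]
56 dark 3.4 [287.31 208.98] [[499.9, 40.4, 56.0]]
rib [ 442.2 -264.3  180. ] ((380.8994140625, -180.52528381347656), (13.871376991271973, 319.3451843261719), 36.513240814208984) 84
all [ 457.3 -284.    52.9] ((391.716796875, -176.08392333984375), (63.3841667175293, 320.92706298828125), 31.755115509033203) 431
[[-0.001, -0.912, 0.41], [-0.002, 0.41, 0.912], [-1.0, -0.0, -0.002]]
```

```bash
cat >> h.py <<'E'
from scipy.spatial.transform import Rotation as R
def pose():
    s=env.read_state(); return np.array(s['eef_pos']),R.from_quat(np.roll(s['orientation'],-1)).as_matrix(),s
def goto(p,yaw):  # tool z at yaw (deg), tool x down
    c,M,s=pose(); a=np.deg2rad(yaw); z=np.array([np.cos(a),np.sin(a),0]); x=np.array([0,0,-1.]); G=np.c_[x,np.cross(z,x),z]
    print('t',round(s['time'],2),'tcp',c.round(1),'yaw',np.rad2deg(np.arctan2(M[1,2],M[0,2])).round(2),'w',round(s['grip_width'],1),'F',np.round(s['ft_force'],1))
    print('shift',(M.T@(np.array(p)-c)).round(1),'turn',np.rad2deg(R.from_matrix(M.T@G).as_rotvec()).round(2))
E
python3 - <<'E'
from meas import *
goto([545,261,110],88)
# darker red mask for side view; two-view axis height check
red=lambda h:((h[...,0]<7)|(h[...,0]>172))&(h[...,1]>130)&(h[...,2]>25)
p=max(comps(s,(143,180,350,402),red),key=lambda q:q[0]); r=cv2.minAreaRect(p[2].astype(np.float32)); print('side rod',p[0],np.round(p[1],2),np.round(r[1],1), np.round(tri([207.6,203.5],p[1]),1) if 0 else [np.round(q,1) for q in tri([207.62,203.57],p[1])])
P=np.load('P_top.npy')
roi=P[203:240,388:430].reshape(-1,3)
rb=roi[(roi[:,2]>42)&(roi[:,2]<58)]; m=rb[:,:2]-rb[:,:2].mean(0); w,v=np.linalg.eigh(m.T@m); print('rib',rb.mean(0).round(1),'dir',np.rad2deg(np.arctan2(v[1,1],v[0,1])),len(rb))
f=P[185:222,268:332].reshape(-1,3)
b=f[(f[:,2]>29)&(f[:,2]<44)&(f[:,1]>20)]; print('block face',b.mean(0).round(1),np.percentile(b,[2,98],axis=0).round(1).tolist())
# fixture parts projected into side for check
for n,S in(('est',np.array([525,9.5])),):
    a=np.deg2rad(2.15); X=np.array([np.cos(a),np.sin(a)]);Y=np.array([-X[1],X[0]])
    f=lambda x,y,z:[*(S+X*x+Y*(y-12)),z]
    pts=[f(21,71,50),f(-21,45,50),f(21,45,42),f(-21,71,42)]+[f(a,b,10) for a in(-40,40) for b in(-68,92)]
    for nm,c in(('t',t),('s',s)):
        I=cv2.resize(c['img'],None,fx=10,fy=10,interpolation=cv2.INTER_CUBIC); q=proj(c,pts)
        for k in q: cv2.circle(I,tuple(int(v) for v in (k+.5)*10),4,(255,0,0),-1)
        x0,y0=(q.min(0)-4).astype(int)*10; x1,y1=(q.max(0)+6).astype(int)*10; globals()[nm+'I']=I[y0:y1,x0:x1]
A=cv2.resize(tI,(700,int(tI.shape[0]*700/tI.shape[1]))) if 0 else tI
B=sI
h=max(A.shape[0],B.shape[0]); print(A.shape,B.shape)
A=cv2.resize(A,None,fx=.6,fy=.6); B=cv2.resize(B,None,fx=.7,fy=.7)
im=np.zeros((max(A.shape[0],B.shape[0]),A.shape[1]+B.shape[1],3),np.uint8); im[:A.shape[0],:A.shape[1]]=A; im[:B.shape[0],A.shape[1]:]=B
print(im.shape); save('fix.png',im)
E
```

```text
t 0.1 tcp [266.4 592.  230. ] yaw 65.78 w 85.7 F [ 1.2 -0.8  0.4]
shift [ 120.5 -389.9 -187.2] turn [-2.222e+01 -1.400e-01 -2.000e-02]
side rod 141.625 [376.68 156.14] [41.  4.] [array([524.4, 262.6,  36.4]), np.float64(0.4)]
rib [ 461.8 -289.5   49.7] dir 121.85036184157994 74
block face [521.8  56.1  35.2] [[490.0, 31.8, 29.1], [554.7, 80.9, 41.0]]
(410, 680, 3) (440, 600, 3)
(308, 828, 3)
```

View pics/fix.png

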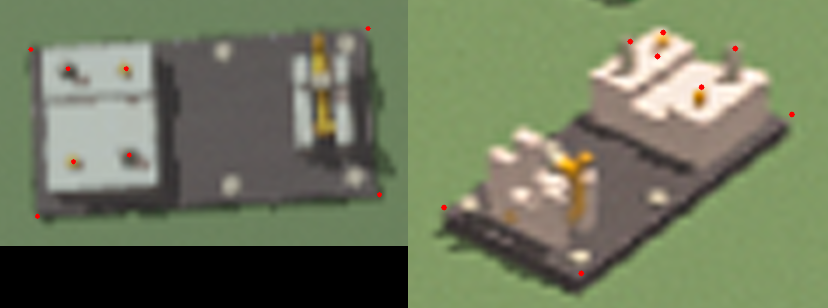

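The overlay (red dots = predicted plate corners, dowels and pins) fits the top view to about a pixel. The side view is a few mm off, which matches its calibration tolerance. Rod centre: top (525,262), depth height about 40, two-view height 36. Top half: two measures agree, (462,-290) at yaw about 32°. Moving over the barrel.

>>> jog_arm([
  [0,-390,-187,-22.2,0,0,0],
  [0,-390,-187,-22.2,0,0,0],
  [0,-390,-187,-22.2,0,0,0],
  [0,-390,-187,-22.2,0,0,0],
  [0,-390,-187,-22.2,0,0,0],
  [0,-390,-187,-22.2,0,0,0.2],
  [60,-390,-187,-22.2,0,0,0.4],
  [120,-390,-187,-22.2,0,0,0.4],
  [120,-390,-187,-22.2,0,0,0.4],
  [120,-390,-187,-22.2,0,0,0.4],
  [120,-390,-187,-22.2,0,0,0.4],
  [120,-390,-187,-22.2,0,0,0.4],
])

```text
time: 1.1
eef_pos: [546.6, 253.3, 106.7]
orientation: [0.508, -0.49, 0.514, 0.488]
ft_force: [0.1, -1.8, -0.6]
grip_width: 51.5
```

```bash
python3 -c "
from h import *
goto([545,261,22],88)"
```

```text
t 1.1 tcp [546.6 253.3 106.7] yaw 87.5 w 51.5 F [ 0.1 -1.8 -0.6]
shift [84.6  1.6  8.3] turn [-0.5  -0.47 -0.22]
```

>>> jog_arm([
  [0,0,0,0,0,0,0.4],
  [0,0,0,0,0,0,0.4],
  [0,0,0,0,0,0,0.4],
])

```text
time: 1.35
eef_pos: [544.9, 265.2, 112.2]
orientation: [0.509, -0.491, 0.507, 0.492]
ft_force: [0.3, 0.3, 0.4]
grip_width: 51.5
```

```bash
python3 -c "
from h import *
goto([545,261,22],88);print(pose()[2]['joint_velocities'])"
```

```text
t 1.35 tcp [544.9 265.2 112.2] yaw 88.15 w 51.5 F [0.3 0.3 0.4]
shift [90.2 -0.2 -4.4] turn [0.15 0.14 0.02]
[-0.01598497 -0.01405712 -0.01218107 -0.01257661  0.00323556 -0.00140158
  0.00190962]
```

>>> jog_arm([
  [20,0,0,0,0,0,0.4],
  [40,0,0,0,0,0,0.4],
  [60,0,0,0,0,0,0.4],
  [75,0,0,0,0,0,0.4],
  [85,0,0,0,0,0,0.4],
  [90,0,0,0,0,0,0.4],
  [90,0,0,0,0,0,0.4],
  [90,0,0,0,0,0,0.4],
  [90,0,0,0,0,0,0.4],
])

```text
time: 2.1
eef_pos: [546.6, 263.3, 22.7]
orientation: [0.51, -0.491, 0.508, 0.491]
ft_force: [0.5, -0.4, -0.7]
grip_width: 51.0
```

```bash
python3 -c "
from h import *
goto([545,261,22],88);print(pose()[2]['joint_velocities'].round(3))
c=vision.read_camera('top');save('g1.png',c['img'][150:260,150:290],3);d=vision.read_camera('side');
save('g1.png',np.hstack([c['img'][150:250,160:290],d['img'][90:190,330:430]]),3)"
```

```text
t 2.1 tcp [546.6 263.3  22.7] yaw 88.01 w 51.0 F [ 0.5 -0.4 -0.7]
shift [ 0.7  1.5 -2.3] turn [0.01 0.09 0.12]
[ 0.004 -0.003  0.005  0.    -0.002 -0.002  0.001]
```

View pics/g1.png

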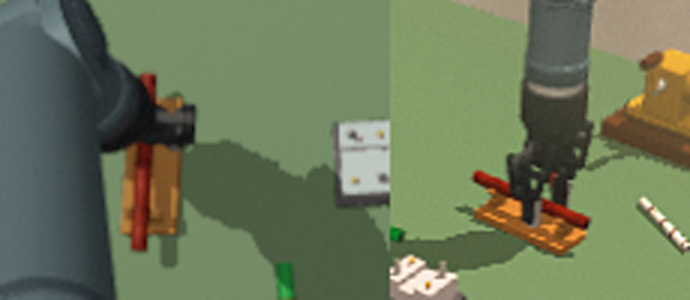

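The fingers straddle the rod, with its ends clear on both sides. Next I close the gripper and lift a little.

>>> jog_arm([
  [1,0,-1,0,0,0,0.6],
  [1,0,-1,0,0,0,0.8],
  [1,0,-1,0,0,0,1],
  [1,0,-1,0,0,0,1],
  [1,0,-1,0,0,0,1],
  [1,0,-1,0,0,0,1],
])

```text
time: 2.7
eef_pos: [545.8, 260.6, 20.6]
orientation: [0.509, -0.491, 0.509, 0.491]
ft_force: [-1.5, -2.6, 4.2]
grip_width: 14.1
```

>>> jog_arm([
  [-10,0,0,0,0,0,1],
  [-30,0,0,0,0,0,1],
  [-55,0,0,0,0,0,1],
  [-75,0,0,0,0,0,1],
  [-90,0,0,0,0,0,1],
  [-90,0,0,0,0,0,1],
  [-90,0,0,0,0,0,1],
])

```text
time: 3.28
eef_pos: [546.2, 262.1, 111.4]
orientation: [0.51, -0.491, 0.508, 0.491]
ft_force: [-0.7, -0.1, -0.9]
grip_width: 14.3
```

```bash
python3 -c "
from h import *
a=np.deg2rad(2.15);S=np.array([525,9.5]);g=S-20*np.array([-np.sin(a),np.cos(a)]);print(g)
goto([*g,113],2.15)"
```

```text
[525.75031546 -10.48592071]
t 3.28 tcp [546.2 262.1 111.4] yaw 87.99 w 14.3 F [-0.7 -0.1 -0.9]
shift [  -2.2   10.9 -273.1] turn [8.584e+01 1.800e-01 2.000e-02]
```

>>> jog_arm([
  [0,1,-15,7,0,0,1],
  [0,2,-40,14,0,0,1],
  [0,3,-65,21,0,0,1],
  [0,4,-95,28,0,0,1],
  [0,5,-125,35,0,0,1],
  [0,6,-155,42,0,0,1],
  [0,7,-185,49,0,0,1],
  [0,8,-212,56,0,0,1],
  [0,9,-236,63,0,0,1],
  [0,10,-255,70,0,0,1],
  [0,11,-268,77,0,0,1],
  [0,11,-273,83,0,0,1],
])

```text
time: 4.28
eef_pos: [522.9, -14.6, 108.7]
orientation: [0.705, -0.028, 0.708, 0.026]
ft_force: [0.5, -1.1, -1.2]
grip_width: 14.0
```

>>> jog_arm([
  [20,0,0,3,0,0,1],
  [30,0,0,3,0,0,1],
  [30,0,0,3,0,0,1],
  [30,0,0,3,0,0,1],
  [30,0,0,3,0,0,1],
  [30,0,0,3,0,0,1],
])

```text
time: 4.78
eef_pos: [525.4, -10.9, 80.6]
orientation: [0.707, -0.013, 0.707, 0.013]
ft_force: [1.2, -0.2, -0.4]
grip_width: 14.1
```

```bash
python3 -c "
from h import *
goto([525.75,-10.5,83],2.15);print(pose()[2]['joint_velocities'].round(3))
c=vision.read_camera('top');d=vision.read_camera('side');np.save('c_top2',c);np.save('c_side2',d)
save('g2.png',np.hstack([c['img'][160:260,240:370],d['img'][130:230,280:390]]),3.3)"
```

```text
t 4.78 tcp [525.4 -10.9  80.6] yaw 2.04 w 14.1 F [ 1.2 -0.2 -0.4]
shift [-2.4  0.3  0.3] turn [-0.11  0.04 -0.01]
[ 0.001 -0.006  0.005 -0.004 -0.001 -0.001 -0.   ]
```

View pics/g2.png

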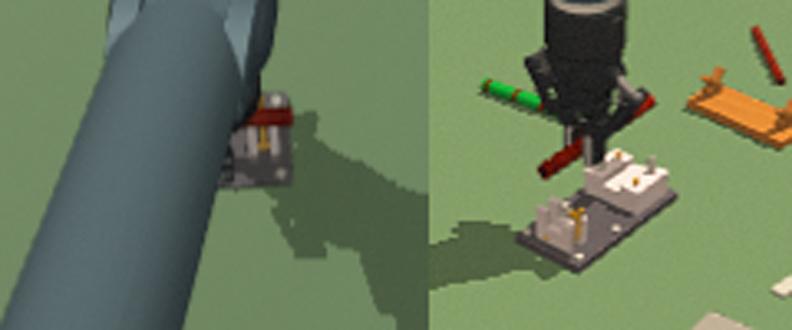

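```bash
cat > rod.py <<'E'
import sys
from meas import *
def rod(z,a,b):
    c=np.load(a,allow_pickle=True).item(); d=np.load(b,allow_pickle=True).item()
    red=lambda h:((h[...,0]<7)|(h[...,0]>172))&(h[...,1]>130)&(h[...,2]>25)
    for n,cc,roi in(('top',c,(170,225,240,345)),('side',d,(140,220,300,362))):
        for q in comps(cc,roi,red,4):
            w=onplane(cc,q[2],z); r=cv2.fitLine(w[:,:2].astype(np.float32),cv2.DIST_L2,0,.01,.01).ravel()
            print(n,round(q[0]),q[1].round(1),'c',w.mean(0).round(1),'x',w[:,0].min().round(1),w[:,0].max().round(1),'y',w[:,1].min().round(1),w[:,1].max().round(1),'ang',np.rad2deg(np.arctan2(r[1],r[0])).round(1), 'depthz',np.median(bydepth(cc,np.round(q[2]).astype(int))[:,2]).round(1))
E
python3 -c "
from rod import *
rod(99.5,'c_top2.npy','c_side2.npy')"
```

```text
top 62 [321.5 195.2] c [526.5 -53.5  99.5] x 519.5 534.3 y -70.2 -33.2 ang -87.2 depthz 107.3
side 19 [344.6 161.8] c [525.6  76.1  99.5] x 514.4 532.6 y 47.1 96.6 ang -75.7 depthz 103.2
side 61 [320.1 177.3] c [525.8 -44.2  99.5] x 513.3 536.3 y -80.4 -5.0 ang -81.7 depthz 104.1
```

>>> jog_arm([
  [8,0,1,0,0,0,1],
  [20,0,1,0,0,0,1],
  [32,0,1,0,0,0,1],
  [38,0,1,0,0,0,1],
  [42,0,1,0,0,0,1],
  [46,0,1,0,0,0,1],
  [50,0,1,0,0,0,1],
  [54,0,1,0,0,0,1],
  [58,0,1,0,0,0,1],
  [61,0,1,0,0,0,1],
  [63,0,1,0,0,0,1],
  [63,0,1,0,0,0,1],
])

```text
time: 5.88
eef_pos: [526.3, -11.1, 17.0]
orientation: [0.707, -0.012, 0.707, 0.012]
ft_force: [0.8, -0.0, -0.4]
grip_width: 14.3
```

>>> jog_arm([
  [2,0,0,0,0,0,1],
  [3,0,0,0,0,0,1],
  [3,0,0,0,0,0,1],
  [3,0,0,0,0,0,1],
])

```text
time: 6.22
eef_pos: [526.7, -11.0, 16.4]
orientation: [0.707, -0.012, 0.707, 0.013]
ft_force: [-5.6, 0.8, 14.7]
grip_width: 14.2
```

```bash
python3 -c "
from rod import *
goto([525.75,-10.5,17],2.15)
c=vision.read_camera('top');d=vision.read_camera('side');np.save('c_top3',c);np.save('c_side3',d)
rod(36,'c_top3.npy','c_side3.npy')
save('g3.png',np.hstack([c['img'][160:240,270:350],d['img'][150:230,290:370]]),4.8)"
```

```text
t 6.22 tcp [526.7 -11.   16.4] yaw 1.97 w 14.2 F [-5.6  0.8 14.7]
shift [-0.6  0.6 -0.9] turn [-0.18  0.02 -0.1 ]
top 53 [322.3 199.4] c [527.8 -55.   36. ] x 520.5 535.5 y -70.5 -35.2 ang -85.0 depthz 42.5
side 8 [345.2 177.4] c [525.3  82.   36. ] x 515.5 532.2 y 64.8 95.5 ang -65.6 depthz 98.9
side 16 [324.6 190.2] c [521.8 -18.7  36. ] x 515.1 530.8 y -31.1 -2.6 ang -72.5 depthz 39.9
side 30 [317.4 196.7] c [528.3 -60.6  36. ] x 518.2 539.6 y -79.3 -37.8 ang -71.0 depthz 39.9
```

View pics/g3.png

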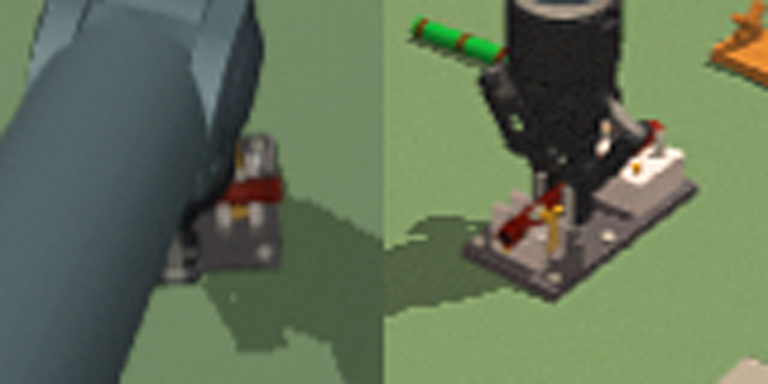

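The barrel lies in the clip under the brass roller, with 14.7 N of contact and its end out beyond the clip. I release, rise, and look once the arm is clear.

>>> jog_arm([
  [0,0,0,0,0,0,0.6],
  [0,0,0,0,0,0,0.5],
  [0,0,0,0,0,0,0.4],
  [-2,0,0,0,0,0,0.4],
  [-12,0,0,0,0,0,0.4],
  [-35,0,0,0,0,0,0.4],
  [-65,0,0,0,0,0,0.4],
  [-95,0,0,0,0,0,0.4],
  [-110,0,0,0,0,0,0.4],
  [-110,0,0,0,0,0,0.4],
])

```text
time: 7.15
eef_pos: [529.7, -11.3, 128.9]
orientation: [0.71, -0.011, 0.704, 0.013]
ft_force: [1.4, -0.4, 1.1]
grip_width: 51.1
```

```bash
python3 -c "
from h import *
goto([462.2,-289.8,120],32.2)"
```

```text
t 7.15 tcp [529.7 -11.3 128.9] yaw 1.95 w 51.1 F [ 1.4 -0.4  1.1]
shift [   7.9 -276.   -76.9] turn [-30.25   0.53   0.06]
```

>>> jog_arm([
  [0,-20,-6,-3,0,0,0.4],
  [0,-55,-15,-10,0,0,0.4],
  [0,-95,-25,-17,0,0,0.4],
  [0,-135,-35,-23,0,0,0.4],
  [0,-175,-46,-29,0,0,0.4],
  [0,-210,-56,-30.2,0,0,0.4],
  [0,-240,-64,-30.2,0,0,0.4],
  [0,-262,-70,-30.2,0,0,0.4],
  [0,-277,-73,-30.2,0,0,0.4],
  [0,-277,-73,-30.2,0,0,0.4],
  [0,-277,-73,-30.2,0,0,0.4],
  [0,-277,-73,-30.2,0,0,0.4],
])

```text
time: 8.15
eef_pos: [462.8, -288.6, 123.7]
orientation: [0.679, -0.196, 0.679, 0.197]
ft_force: [0.1, 0.5, -1.6]
grip_width: 51.5
```

>>> jog_arm([
  [0,0,0,0,0,0,0.4],
  [0,0,0,0,0,0,0.4],
  [0,0,0,0,0,0,0.4],
])

```text
time: 8.4
eef_pos: [463.2, -288.9, 124.1]
orientation: [0.679, -0.197, 0.679, 0.197]
ft_force: [-0.2, 0.1, 0.2]
grip_width: 51.3
```

```bash
python3 -c "
from rod import *
goto([462.2,-289.8,26],32.2)
c=vision.read_camera('top');d=vision.read_camera('side');np.save('c_top4',c);np.save('c_side4',d)
rod(36,'c_top4.npy','c_side4.npy')
save('g4.png',np.hstack([c['img'][170:240,260:350],d['img'][160:230,290:370]]),4.6)"
```

```text
t 8.4 tcp [ 463.2 -288.9  124.1] yaw 32.33 w 51.3 F [-0.2  0.1  0.2]
shift [98.1 -0.3 -1.3] turn [ 0.13  0.02 -0.04]
top 290 [298.6 200.6] c [526.1  10.5  36. ] x 516.7 536.9 y -70.6 92.1 ang -87.9 depthz 42.7
side 114 [334.5 184.6] c [525.4  26.7  36. ] x 515.2 538.6 y -31.6 95.5 ang -87.6 depthz 39.6
side 31 [317.4 196.7] c [528.1 -60.5  36. ] x 517.6 539.6 y -78.8 -37.8 ang -70.1 depthz 39.9
```

View pics/g4.png

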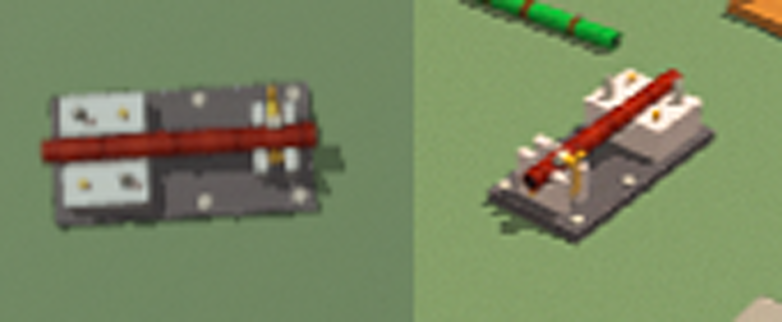

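The barrel is lying in both seats, with its ends out past clip (317,133) and block (43,150) in the top view. I check its height along the length and the jaw, while approaching the rib.

```bash
python3 -c "
from meas import *
c=np.load('c_top4.npy',allow_pickle=True).item(); c0=t
red=lambda h:((h[...,0]<7)|(h[...,0]>172))&(h[...,1]>130)&(h[...,2]>25)
q=max(comps(c,(170,225,240,345),red,4),key=lambda q:q[0]); p=q[2]
h=np.unique(np.round(p).astype(int),axis=0); w=bydepth(c,h)
for a in range(-70,95,20):
    k=(w[:,1]>a)&(w[:,1]<a+20); k2=k&(abs(w[:,0]-(526-.0375*w[:,1]))<4); print(a,k2.sum(),w[k2,2].mean().round(1),w[k2,2].std().round(1), onplane(c,p,36)[(abs(w[:1,1]*0+onplane(c,p,36)[:,1]-a-10)<10),0].mean().round(1))
br=lambda h:(abs(h[...,0]-24)<6)&(h[...,1]>140)&(h[...,2]>90)
for n,cc,roi in(('top0',t,(180,225,300,335)),('top4',c,(180,225,300,335)),('side0',s,(170,220,300,340)),('side4',np.load('c_side4.npy',allow_pickle=True).item(),(170,220,300,340))):
    for q in comps(cc,roi,br,1): print(n,round(q[0],1),q[1].round(2),onplane(cc,[q[1]],46).round(1).tolist())
"
```

```text
-70 18 44.0 2.0 528.9
-50 19 44.6 2.7 527.9
-30 22 43.9 1.9 527.1
-10 20 43.7 2.0 526.4
10 19 42.5 2.8 525.8
30 21 43.8 2.3 525.2
50 20 43.2 2.1 524.3
70 21 42.7 2.0 523.6
90 3 42.3 2.1 523.5
top0 9.5 [318.75 191.64] [[547.9, -45.9, 46.0]]
top0 12.8 [319.44 201.78] [[519.4, -47.1, 46.0]]
top4 9.4 [318.74 191.6 ] [[548.0, -45.9, 46.0]]
top4 4.9 [319.58 203.76] [[513.9, -47.4, 46.0]]
side0 6.4 [324.07 194.  ] [[543.7, -46.6, 46.0]]
side4 7.0 [324.15 194.18] [[544.4, -47.1, 46.0]]
```

>>> jog_arm([
  [20,0,-1,0,0,0,0.4],
  [45,0,-1,0,0,0,0.4],
  [65,0,-1,0,0,0,0.4],
  [82,0,-1,0,0,0,0.4],
  [92,0,-1,0,0,0,0.4],
  [98,0,-1,0,0,0,0.4],
  [98,0,-1,0,0,0,0.4],
  [98,0,-1,0,0,0,0.4],
  [98,0,-1,0,0,0,0.4],
])

```text
time: 9.25
eef_pos: [462.6, -291.7, 27.3]
orientation: [0.68, -0.196, 0.679, 0.195]
ft_force: [0.2, 0.1, 0.6]
grip_width: 51.5
```

>>> jog_arm([
  [1,0,0,0,0,0,0.6],
  [1,0,0,0,0,0,0.8],
  [1,0,0,0,0,0,1],
  [1,0,0,0,0,0,1],
  [1,0,0,0,0,0,1],
  [1,0,0,0,0,0,1],
])

```text
time: 9.75
eef_pos: [462.3, -291.3, 26.0]
orientation: [0.68, -0.196, 0.679, 0.196]
ft_force: [-1.6, 1.5, 5.1]
grip_width: 12.6
```

```bash
python3 -c "
from h import *
goto([462.2,-289.8,26],32.2)"
```

```text
t 9.75 tcp [ 462.3 -291.3   26. ] yaw 32.18 w 12.6 F [-1.6  1.5  5.1]
shift [-0.   1.4  0.7] turn [-0.02  0.05  0.05]
```

>>> jog_arm([
  [-8,0,0,0,0,0,1],
  [-25,0,0,0,0,0,1],
  [-50,0,0,0,0,0,1],
  [-75,0,0,0,0,0,1],
  [-92,0,0,0,0,0,1],
  [-100,0,0,0,0,0,1],
  [-100,0,0,0,0,0,1],
  [-100,0,0,0,0,0,1],
])

```text
time: 10.42
eef_pos: [461.1, -290.5, 124.6]
orientation: [0.679, -0.196, 0.68, 0.196]
ft_force: [-0.0, 0.0, -3.2]
grip_width: 12.6
```

```bash
python3 -c "
from h import *
goto([524,55.5,126],2.1)"
```

```text
t 10.42 tcp [ 461.1 -290.5  124.6] yaw 32.19 w 12.6 F [-0.   0.  -3.2]
shift [ -1.2 259.3 237.5] turn [30.09 -0.04 -0.06]
```

>>> jog_arm([
  [0,15,14,3,0,0,1],
  [0,40,37,7,0,0,1],
  [0,65,60,11,0,0,1],
  [0,92,84,15,0,0,1],
  [0,120,110,19,0,0,1],
  [0,148,135,23,0,0,1],
  [0,175,160,26,0,0,1],
  [0,200,183,28,0,0,1],
  [0,222,203,29,0,0,1],
  [0,240,220,30,0,0,1],
  [0,253,232,30,0,0,1],
  [0,259,237,30,0,0,1],
])

```text
time: 11.42
eef_pos: [523.1, 58.5, 123.2]
orientation: [0.706, -0.015, 0.708, 0.016]
ft_force: [-0.5, 0.3, -2.9]
grip_width: 13.1
```

>>> jog_arm([
  [10,0,0,0,0,0,1],
  [22,0,0,0,0,0,1],
  [28,0,0,0,0,0,1],
  [28,0,0,0,0,0,1],
  [28,0,0,0,0,0,1],
  [28,0,0,0,0,0,1],
  [28,0,0,0,0,0,1],
])

```text
time: 12.0
eef_pos: [524.9, 53.6, 97.7]
orientation: [0.707, -0.013, 0.707, 0.013]
ft_force: [-0.1, 0.6, -3.5]
grip_width: 12.9
```

```bash
python3 -c "
from meas import *
goto([524,55.5,98],2.1);print(pose()[2]['joint_velocities'].round(3))
c=vision.read_camera('top');d=vision.read_camera('side');np.save('c_top5',c);np.save('c_side5',d)
# expected outline of top half in side view at measured pose (underside z=TCP-26)
p,M,_=pose(); X=M[:,2];Y=np.cross([0,0,1],X)
I=cv2.resize(d['img'],None,fx=8,fy=8,interpolation=cv2.INTER_CUBIC)
z0=p[2]-26
for (x,y,z) in [(a,b,h) for a in(-33,33) for b in(-25,25) for h in(0,22)]+[(a,b,50) for a in(-7,7) for b in(-23,23)]+[(21,13,22)]:
    k=proj(d,[[*(p[:2]+X[:2]*x+Y[:2]*y),z0+z]])[0]; cv2.circle(I,tuple(int(v) for v in (k+.5)*8),3,(255,0,0),-1)
A=I[140*8:215*8,305*8:385*8]; save('g5.png',A,1)
"
```

```text
t 12.0 tcp [524.9  53.6  97.7] yaw 2.1 w 12.9 F [-0.1  0.6 -3.5]
shift [-0.3  2.  -0.8] turn [-0.    0.05 -0.  ]
[-0.007 -0.005 -0.004 -0.005  0.001  0.002  0.   ]
```

View pics/g5.png

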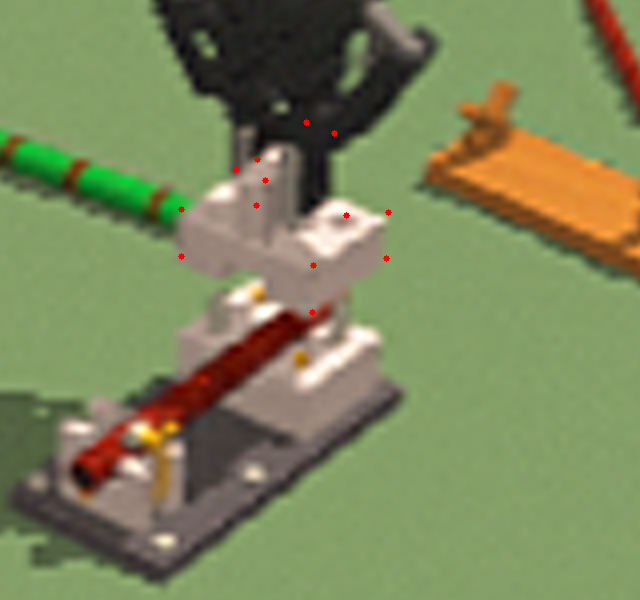

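The top half is held level above the block. The dots, drawn from the robot pose, lie within about 1–2 mm of its corners (e.g. hole dot (346,215) against hole (343,220)). I compare hole and pins in that same side view.

```bash
python3 -c "
from meas import *
a=np.deg2rad(2.1); X=np.array([np.cos(a),np.sin(a)]);Y=np.array([-X[1],X[0]])
d5=np.load('c_side5.npy',allow_pickle=True).item(); d4=np.load('c_side4.npy',allow_pickle=True).item()
dk=lambda h:(h[...,2]<185)&(h[...,2]>0)
k=proj(d5,[[*(np.array([524.9,54.9])+21*X+13*Y),93.7]])[0]; x,y=np.round(k).astype(int); print('hole pred',k)
g=cv2.cvtColor(d5['img'],cv2.COLOR_RGB2GRAY).astype(int); print(g[y-4:y+6,x-6:x+7])
br=lambda h:(abs(h[...,0]-22)<8)&(h[...,1]>90)&(h[...,2]>80)
for n,c,cam in(('s0',s,0),('s4',d4,0),('t0',t,1)):
  for o,u in(((21,-13),'+-'),((-21,13),'-+')):
    P=np.array([524,55.5])+o[0]*X+o[1]*Y; k=proj(c,[[*P,40]])[0]; x,y=np.round(k).astype(int)
    for q in comps(c,(y-5,y+6,x-5,x+6),br,.7):
        w=onplane(c,[q[1]],39.5 if not cam else 41)[0,:2]; print(n,u,round(q[0],1),q[1].round(2),'pred',k.round(2),'block c',(w-o[0]*X-o[1]*Y).round(1))
for o in((21,13),(-21,-13)):
    P=np.array([524,55.5])+o[0]*X+o[1]*Y
    for c,n in((t,'t0'),(s,'s0')):
        for z in(56,36): print('dowel pred',n,z,proj(c,[[*P,z]])[0].round(2))
"
```

```text
hole pred [347.95100001 166.33363515]
[[ 58  26  29  27  97 151 146 145 146 145 147 146 146]
 [ 55  30  34  24  93 148 145 144 145 144 144 147 146]
 [ 58  24  36  51 110 150 145 140 144 143 145 145 145]
 [ 55  23  31 136 227 242 212 164 145 142 144 146 145]
 [ 56  46 154 239 245 242 243 240 214 163 147 145 146]
 [120 144 186 214 171 136 149 194 243 244 234 164 143]
 [144 162 202 238 206 176 197 218 231 177 136 143 144]
 [204 248 243 240 239 241 243 234 178 135 139 144 145]
 [155 197 242 239 238 230 174 132 134 136 140 144 146]
 [157 150 195 243 233 178 132 136 136 138 140 147 145]]
s0 +- 3.9 [342.09 184.46] pred [342.61 183.58] block c [525.5  51. ]
s0 -+ 3.7 [336.93 176.27] pred [337.17 175.73] block c [525.  53.]
s4 +- 3.6 [342.09 184.47] pred [342.61 183.58] block c [525.5  51. ]
s4 -+ 3.6 [336.93 176.27] pred [337.17 175.73] block c [525.  53.]
t0 +- 1.8 [286.29 194.07] pred [286.58 193.83] block c [523.1  56.2]
t0 -+ 1.9 [277.75 209.6 ] pred [277.84 209.33] block c [523.1  55.6]
dowel pred t0 56 [276.59 193.19]
dowel pred t0 36 [277.34 194.71]
dowel pred s0 56 [347.51 176.01]
dowel pred s0 36 [347.34 181.12]
dowel pred t0 56 [286.8 207.7]
dowel pred t0 36 [287.4 209. ]
dowel pred s0 56 [332.41 175.02]
dowel pred s0 36 [332.35 180.12]
```

>>> jog_arm([
  [0,1.2,-0.5,0,0,0,1],
  [4,1.2,-0.5,0,0,0,1],
  [9,1.2,-0.5,0,0,0,1],
  [14,1.2,-0.5,0,0,0,1],
  [18,1.2,-0.5,0,0,0,1],
  [20,1.2,-0.5,0,0,0,1],
  [20,1.2,-0.5,0,0,0,1],
  [20,1.2,-0.5,0,0,0,1],
])

```text
time: 12.77
eef_pos: [523.6, 55.4, 76.9]
orientation: [0.707, -0.014, 0.707, 0.013]
ft_force: [0.2, 0.1, -3.3]
grip_width: 12.9
```

```bash
python3 -c "
from meas import *
goto([524,54.5,62],2.1);print(pose()[2]['joint_velocities'].round(3))
d=vision.read_camera('side');np.save('c_side6',d)
save('g6.png',d['img'][145:215,305:385],8)"
```

```text
t 12.77 tcp [523.6  55.4  76.9] yaw 2.17 w 12.9 F [ 0.2  0.1 -3.3]
shift [14.9 -0.9  0.3] turn [ 0.07 -0.04  0.02]
[ 0.    -0.009  0.002 -0.007  0.    -0.002 -0.   ]
```

View pics/g6.png

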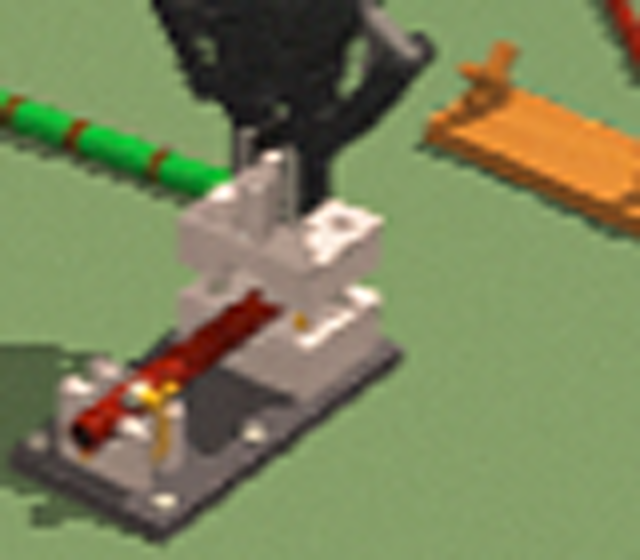

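Top and lower half corners line up ((383,215) over (380,295)), and the tips went in without contact: only the weight shows, -3.3 N. I press down.

>>> jog_arm([
  [2,0,0,0,0,0,1],
  [4,0,0,0,0,0,1],
  [6,0,0,0,0,0,1],
  [8,0,0,0,0,0,1],
  [9,0,0,0,0,0,1],
  [9,0,0,0,0,0,1],
  [9,0,0,0,0,0,1],
])

```text
time: 13.4
eef_pos: [523.9, 55.5, 68.2]
orientation: [0.707, -0.013, 0.707, 0.013]
ft_force: [-0.6, -0.3, -3.0]
grip_width: 13.2
```

```bash
python3 -c "
from h import *
goto([524,54.5,62],2.1);print(pose()[2]['wrist_torque'].round(2))"
```

```text
t 13.4 tcp [523.9  55.5  68.2] yaw 2.18 w 13.2 F [-0.6 -0.3 -3. ]
shift [ 6.2 -1.   0.1] turn [ 0.08 -0.    0.  ]
[-0.09  0.01 -0.01]
```

>>> jog_arm([
  [1,0,0,0,0,0,1],
  [2,0,0,0,0,0,1],
  [3,0,0,0,0,0,1],
  [4,0,0,0,0,0,1],
  [5,0,0,0,0,0,1],
  [6,0,0,0,0,0,1],
  [7,0,0,0,0,0,1],
  [8,0,0,0,0,0,1],
  [8.5,0,0,0,0,0,1],
  [8.5,0,0,0,0,0,1],
  [8.5,0,0,0,0,0,1],
])

```text
time: 14.32
eef_pos: [524.1, 55.6, 61.9]
orientation: [0.707, -0.013, 0.707, 0.014]
ft_force: [-7.6, 0.2, 19.3]
grip_width: 13.2
```

```bash
python3 -c "
from h import *
goto([524,54.5,62],2.1);print(pose()[2]['wrist_torque'].round(2))"
```

```text
t 14.32 tcp [524.1  55.6  61.9] yaw 2.16 w 13.2 F [-7.6  0.2 19.3]
shift [-0.1 -1.1 -0.1] turn [ 0.06 -0.06 -0.09]
[-0.24  1.54  0.01]
```

The top half stopped at underside z ≈ 36 with about 22 N of push, so it is on the hard stop. A picture to confirm.

```bash
python3 -c "
from meas import *
goto([524,55.6,62],2.1)
d=vision.read_camera('side');c=vision.read_camera('top')
save('g7.png',np.hstack([d['img'][150:220,305:385],c['img'][170:240,265:345]]),5)
print(np.abs(c['img'][100:140,220:380].astype(int)-t['img'][100:140,220:380]).mean())"
```

```text
t 14.32 tcp [524.1  55.6  61.9] yaw 2.16 w 13.2 F [-7.6  0.2 19.3]
shift [-0.1  0.  -0.1] turn [ 0.06 -0.06 -0.09]
5.738177083333333
```

View pics/g7.png

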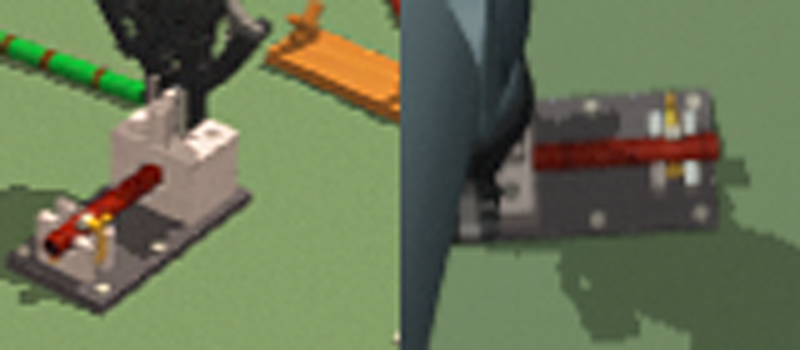

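The halves are closed with no visible gap (side view, block at (175,160)), and the barrel is still under the jaw. I hold briefly, then hand in.

>>> jog_arm([
  [0.5,0,0,0,0,0,1],
  [0.5,0,0,0,0,0,1],
  [0.5,0,0,0,0,0,1],
  [0.5,0,0,0,0,0,1],
  [0.5,0,0,0,0,0,1],
  [0.5,0,0,0,0,0,1],
])

```text
time: 14.92
eef_pos: [524.1, 55.6, 61.9]
orientation: [0.707, -0.013, 0.707, 0.014]
ft_force: [-8.9, -0.5, 21.3]
grip_width: 12.6
```

```bash
python3 -c "
from h import *
goto([524,55.6,62],2.1); print(env.close_job())"
```

```text
t 14.92 tcp [524.1  55.6  61.9] yaw 2.16 w 12.6 F [-8.9 -0.5 21.3]
shift [-0.1 -0.  -0.1] turn [ 0.06 -0.07 -0.11]
the job is handed in; nothing more can be done
None
```

The job is done and was handed in at 14.9 s, with the gripper still holding the top half pressed shut.

- **Barrel:** it came off the rest and went down past the jaw into the clip and groove. After release its top lay at about 43–44 mm along the whole length (44 expected). The jaw was back at its original place, and both ends stuck out.
- **Top half:** it went onto the dowels without side contact and was pressed to the stop. Its underside is at about 36 mm, as it should be when shut. The wrist reads 21 N upward, about 24 N of push with the part's weight, and the last picture shows no gap between the halves.

**Disagreements:**
- The side camera put things a few mm off from the top camera: the barrel in its rest came out at 36 mm high instead of 40, and the block was shifted by about 3.5 mm in y. I went by the top view, depth and contact.
- A side force of about 9 N in x remains while pressing.
- I did not measure the stone, file and calipers again. The arm never went near them. A rough before/after image comparison over the calipers and stone gave a small average difference (5.7 grey levels), which I put down to shadow and noise without checking further.

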